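# Hold the offcut bin open by its lever

## Robot

A 6-joint arm with a two-finger parallel gripper is mounted at the origin on the work surface. World frame = base frame: x ahead of the robot, y to its left, z up, the work surface at z = 0. Lengths are in m, angles in rad, forces in N, time in s.
With the tool pointing down it reaches from about 0.375 to 0.925 m from the base axis. Payload 5.7 kg.
Tool frame: the origin (TCP) lies midway between the tips of the shut fingers; the grasp point (between the pads) lies 19 mm behind it; z points along the fingers, y is the direction in which the jaws open and shut (so a half turn about z gives the same grasp; the last joint's range is limited). The gripper opens to 85 mm and grips with 20 to 120 N. Pads are 22 mm wide; open, the fingers measure 114 mm over their backs; the gripper's body (76 mm by 85 mm) begins 54 mm behind the grasp point. The pads swing forward as they close: fully open they stand 13 mm farther back than shut.
Start: joints at [-1.288, 0.359, 1.51, -0, 1.272, -0.115], TCP at [0.232, -0.553, 0.231] pointing down, gripper open.
Joint ranges: [-2.97, 2.97], [-1.01, 2.36], [0.21, 2.38], [-0.96, 4.11], [0.2, 2.71], [-2.98, 2.98]. Speed limits (rad/s): [2.39, 2.39, 3.14, 3.14, 3.14, 3.14].

## Interface

Orientations are given as a unit quaternion [x, y, z, w].
In Python, from rig import arm gives the robot as it stands. The module is installed in compiled form; this text tells all that it offers.
- The arm moves only by the tool carry_out, never from a script. Its argument "deltas" is a list of rows, each a list of 7 numbers: the turn, a rotation vector about the tool's x, y, z in rad, then the shift along the tool's x, y, z in cm, then the opening, from 0 (shut) to 1 (fully open). In form: [[rx, ry, rz, x, y, z, grip], ...]. A call has 1 to 8 rows; each row shifts and turns the commanded pose from where the row before left it, along the tool's axes as they then stand; what a row does not reach is not made up. A row lasts 1/12 s, in which the tool goes at most 41.7 mm and 7.16 degrees, less where a joint would pass 70% of its speed; a pose out of reach is approached as far as the arm can. A call with a gripper value outside its range is refused whole. The fingers move at their own pace and stop on an object; "grip_force" is the grip in N (left out, the last holds). Time passes only in rows, so rows that do not move let the fingers close. It gives the time, the measured TCP pose, the force and the opening at its end, in the units of the state.
- arm.state(): the state, without advancing time (a new reading comes with each control period).
- arm.read_camera(name): name is "side" or "top" or "wrist"; returns the picture (480x640x3 uint8, blue, green, red); there is no depth.
- arm.camera_params(name): a dict with "intrinsics" (3x3 intrinsics, pixels), "xyz" and "rotation" of the camera in the world. Camera axes: x right, y down, z forward; pixel columns grow to the right and rows downward; lengths in m; the calibration is good to about 2 mm. A picture is of the moment at which its call begins: read the wrist's pose just before it. camera_params takes no time and is no camera call; for the wrist camera it gives the pose at the moment of the call.
- arm.sign_off(): hands the job in, once; it reports no verdict.
Trained networks look in the newest picture that a camera, given by its name, has taken for a name from the list of things; names that differ only in an ending like _2 or _b are one class to them, and where a whole thing is asked for, a point or a joint stands for the part that bears it (a point fixed in the world has none). Each returns a list of dicts, best first, with "score" (0 to 1); they miss things now and then, are a little off and sometimes report something else, mostly with a low value. They report only what shows in the picture. A call takes as long as a camera call.
- arm.boxes_of(camera, thing): "location" ([x, y, z] in m, in world coordinates, good to about 4 mm: the middle of the surface that is visible of it).
- arm.mark_of(camera, thing): "location" ([x, y, z] in m, in world coordinates, good to about 4 mm: a listed point, or the origin of a listed thing).
The state is a dict: "time_s": time; "qpos": joint angles; "qd": joint speeds; "joint_torque": joint torques, N m; "eef_pos": TCP position; "tool_rot": TCP orientation; "contact_force": force on the tool from outside, world axes, zero at the start; "wrist_torque": the same for the moment, N m; "grip_width": finger opening in m.
Only numpy, scipy, OpenCV 4.12 (cv2) and the standard library are available. Lean on these libraries where they do the work, as an engineer would, in place of code of your own. Each camera call takes 0.05 s, during which the arm holds its last target.

## Task

Two scrap bins stand on the soldering bench, each with a heavy steel flap and a hand lever. With the fingertips, slowly and without undue force press the paddle of the wider bin's lever all the way down to its stop so that its flap swings up, and finish while still holding the lever down there, so that someone can tip in their offcuts. Nothing needs gripping or lifting: do not touch the flap itself, keep the narrow bin shut and leave the other things on the bench where they are.

Things in the scene. Friction and masses are not known exactly. Their poses are not given: they have to be found in the camera images.
- wide_lever (a joint): angle of the wide bin's lever, rad: 0 at rest with the paddle up, grows as the paddle is pressed down, stop at 0.40. It has no latch: let go, the flap's weight drives it back up to 0. Pressing the paddle takes roughly 5 to 12 N.
- wide_press (a point): middle of the top of the flat steel paddle (45 mm along the lever, 45 across, 8 thick) at the long, robot-side end of the wide bin's lever; moves with it. About 140 mm above the bench at rest, 66 at the stop. x points along the paddle towards the pivot, y across, z its upward normal; it slopes 0.2 rad at rest (outer end higher), 0.2 the other way at the stop. A stop post stands under the lever.
- wide_pivot (a point): middle of the wide bin's lever pivot pin, 85 mm above the bench, between two cheeks, fixed to the bin. x points level from the paddle to the bin, y along the pin, z up. The paddle's top middle lies at x = -0.180, z = +0.055 m from it at rest and turns about the y axis in an arc (at the stop x = -0.187, z = -0.019).
- wide_flap (a joint): angle of the wide bin's flap, rad: 0 shut; it grows as the flap's far edge rises (about 0.65 with the lever at its stop). The lever's short end pushes the flap up from below, near its hinge.
- wide_hinge (a point): middle of the hinge line of the wide bin's flap, 100 mm above the bench, 20 mm beyond the pivot. The flap is a plain steel plate reaching 187 mm from here, 168 mm wide, 5 mm thick, about 0.9 kg, lying on top of the grey bin (160 mm wide, 180 long, 100 high). x points along the plate away from the lever, y along the hinge, z is the plate's upward normal.
- narrow_lever (a joint): angle of the narrow bin's lever, rad: 0 at rest with the paddle up, grows as the paddle is pressed down, stop at 0.40. It has no latch: let go, the flap's weight drives it back up to 0.
- narrow_press (a point): middle of the top of the flat steel paddle (45 mm along the lever, 45 across, 8 thick) at the long, robot-side end of the narrow bin's lever; moves with it. About 140 mm above the bench at rest, 66 at the stop. x points along the paddle towards the pivot, y across, z its upward normal; it slopes 0.2 rad at rest (outer end higher), 0.2 the other way at the stop. A stop post stands under the lever.
- narrow_pivot (a point): middle of the narrow bin's lever pivot pin, 85 mm above the bench, between two cheeks, fixed to the bin. x points level from the paddle to the bin, y along the pin, z up. The paddle's top middle lies at x = -0.180, z = +0.055 m from it at rest and turns about the y axis in an arc (at the stop x = -0.187, z = -0.019).
- narrow_flap (a joint): angle of the narrow bin's flap, rad: 0 shut; it grows as the flap's far edge rises (about 0.65 with the lever at its stop). The lever's short end pushes the flap up from below, near its hinge.
- narrow_hinge (a point): middle of the hinge line of the narrow bin's flap, 100 mm above the bench, 20 mm beyond the pivot. The flap is a plain steel plate reaching 187 mm from here, 98 mm wide, 5 mm thick, about 0.55 kg, lying on top of the grey bin (90 mm wide, 180 long, 100 high). x points along the plate away from the lever, y along the hinge, z is the plate's upward normal.
- spool: aluminium solder spool standing on end, 56 mm across, 50 mm high; origin under its middle. Bystander.
- jar: amber flux jar with black lid, 52 mm across, 55 mm high; origin under its middle. Bystander.
- tin: open steel tin, 64 mm across, 45 mm high; origin under its middle. Bystander.

How it is judged:
By the outcome, as a careful person would: the job done as asked, in the order asked, and still so for the second after the job is handed in, while the arm keeps its last pose, push and grip.
It also fails if it takes over 32 s, if anything falls off the work surface, if the arm or the gripper's body presses on something with over 40 N, if the wrist force passes 120 N, or if a joint passes its speed limit or range.

## Working session

There is one attempt and no reset: what is moved stays moved. The work goes in short steps, Python scripts to look and compute and a tool call to move; the robot and the scene stay as the last step left them, time stands still between calls to the robot, and variables do not carry over. Pictures are saved under pics/ and viewed, and the job is handed in when it is done.

Besides the shell and the picture viewer there is one more tool, called as a command line: name --pt "numbers of a row" for each row, then --argument value for the rest. carry_out: Moves the arm, as the interface text tells. Its arguments: {"type":"object","properties":{"deltas":{"type":"array","items":{"type":"array","items":{"type":"number"}}},"grip_force":{"type":"number"}},"required":["deltas"]}

```bash
mkdir -p pics; python3 - <<'E'
from rig import arm
import cv2
s=arm.state();print(s['time_s'],s['eef_pos'],s['tool_rot'],s['grip_width'],s['contact_force'])
for c in ['top','side']:
    im=arm.read_camera(c);cv2.imwrite(f'pics/{c}0.png',im)
    for t in ['wide_press','wide_pivot','wide_hinge','narrow_press','narrow_pivot']:
        print(c,t,[(r['score'],r['location']) for r in arm.mark_of(c,t)][:3])
print(arm.state()['time_s'])
E
```

```text
0.0 [ 0.23223101 -0.55249193  0.23044077] [ 9.80281883e-01  1.97601969e-01 -8.25059552e-05 -9.40495734e-04] 0.08529079216732705 [ 0.1401513  -0.85361242 -0.20561143]
top wide_press [(0.58, [0.5131, 0.2412, 0.1414])]
top wide_pivot [(0.83, [0.6888, 0.2022, 0.0831])]
top wide_hinge [(0.87, [0.714, 0.1985, 0.1003])]
top narrow_press [(0.95, [0.5137, -0.189, 0.1392])]
top narrow_pivot [(0.61, [0.6908, -0.2303, 0.0876])]
side wide_press [(0.62, [0.5137, 0.2389, 0.1425])]
side wide_pivot [(0.65, [0.6907, 0.2031, 0.0849])]
side wide_hinge [(0.8, [0.7105, 0.2002, 0.1045]), (0.74, [0.6885, -0.2245, 0.0855])]
side narrow_press [(0.61, [0.5137, -0.1882, 0.142])]
side narrow_pivot [(0.61, [0.6898, -0.2283, 0.0873])]
0.6
```

View pics/top0.png

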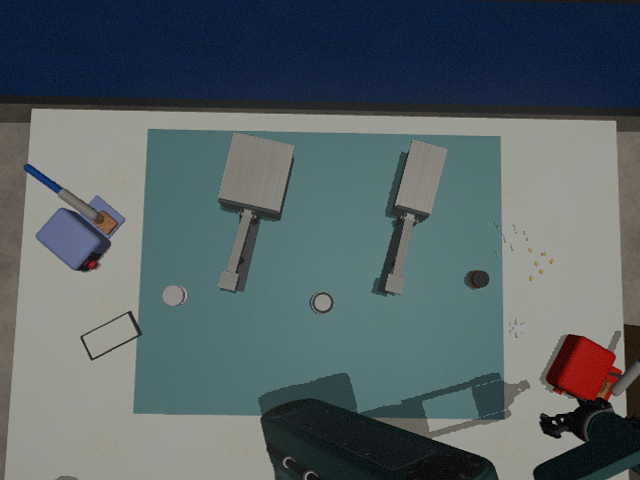

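View pics/side0.png

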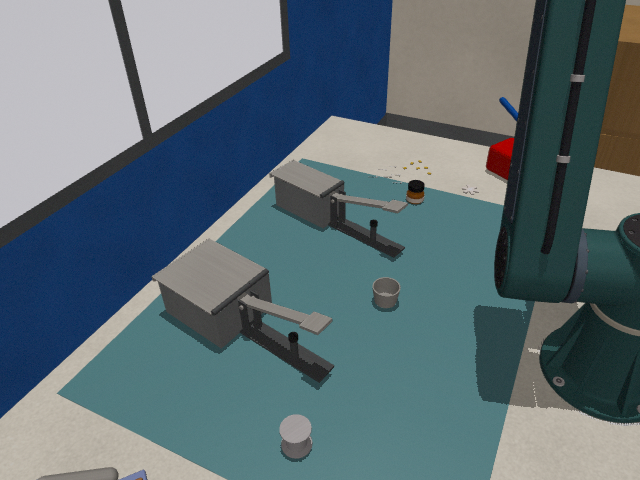

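The side view shows the wide bin nearest the camera, with its paddle at about (312,322). In the top view the paddle is at (229,280), the tin at (321,302) and the spool at (174,295). Both cameras agree on wide_press at about (0.513, 0.240, 0.141), and its 0.180 m distance to the pivot matches the description. I'll move over at z = 0.23, above everything, and shut the fingers on the way.

carry_out --pt "0 0 0 1.2 -1.3 0 0" --pt "0 0 0 2.4 -2.6 0 0" --pt "0 0 0 2.4 -2.6 0 0" --pt "0 0 0 2.4 -2.6 0 0" --pt "0 0 0 2.4 -2.6 0 0" --pt "0 0 0 2.4 -2.6 0 0" --pt "0 0 0 2.4 -2.6 0 0" --pt "0 0 0 2.4 -2.6 0 0"

```text
time_s: 1.27
eef_pos: [0.3231, -0.3021, 0.2315]
tool_rot: [0.98, 0.197, 0.0, 0.0]
contact_force: [0.6, 0.2, 0.4]
grip_width: 0.0
```

carry_out --pt "0 0 0 2.4 -2.6 0 0" --pt "0 0 0 2.4 -2.6 0 0" --pt "0 0 0 2.4 -2.6 0 0" --pt "0 0 0 2.4 -2.6 0 0" --pt "0 0 0 2.4 -2.6 0 0" --pt "0 0 0 2.4 -2.6 0 0" --pt "0 0 0 2.4 -2.6 0 0" --pt "0 0 0 2.4 -2.6 0 0"

```text
time_s: 1.93
eef_pos: [0.4196, -0.0358, 0.2317]
tool_rot: [0.98, 0.198, 0.0, 0.0]
contact_force: [0.5, -0.1, 0.1]
grip_width: 0.0
```

carry_out --pt "0 0 0 2.4 -2.6 0 0" --pt "0 0 0 2.4 -2.6 0 0" --pt "0 0 0 2.4 -2.6 0 0" --pt "0 0 -0.12 2.0 -2.2 0 0" --pt "0 0 -0.12 1 -1 0 0" --pt "0 0 -0.12 0 0 0 0" --pt "0 0 -0.12 0 0 0 0" --pt "0 0 -0.12 0 0 0 0"

```text
time_s: 2.6
eef_pos: [0.4691, 0.1046, 0.2314]
tool_rot: [0.876, 0.482, 0.0, -0.0]
contact_force: [0.2, 0.3, -0.1]
grip_width: -0.0002
```

```bash
cat > h.py <<'E'
import numpy as np
from scipy.spatial.transform import Rotation as R
def todelta(s,target):
    return 100*R.from_quat(s['tool_rot']).inv().apply(np.array(target)-s['eef_pos'])
E
python3 - <<'E'
from rig import arm
import cv2
from h import *
s=arm.state();print(s['qpos'],s['eef_pos'])
print(todelta(s,[.5134,.240,.17]))
for c in ['wrist','side','top']:
    im=arm.read_camera(c);cv2.imwrite(f'pics/{c}1.png',im)
    for t in ['wide_press','wide_pivot']:
        print(c,t,[(r['score'],r['location']) for r in arm.mark_of(c,t)][:3])
E
```

```text
[7.54855489e-02 1.86158575e-01 1.75897156e+00 2.61018970e-05
 1.19641904e+00 6.41231218e-01] [0.46911812 0.1045849  0.23136445]
[13.80499277 -3.52089354  6.13700106]
wrist wide_press [(0.79, [0.5145, 0.2397, 0.1412])]
wrist wide_pivot []
side wide_press []
side wide_pivot [(0.94, [0.6895, 0.2036, 0.0818])]
top wide_press [(0.61, [0.5119, 0.2411, 0.1401])]
top wide_pivot [(0.72, [0.6908, 0.2032, 0.0856])]
```

View pics/wrist1.png

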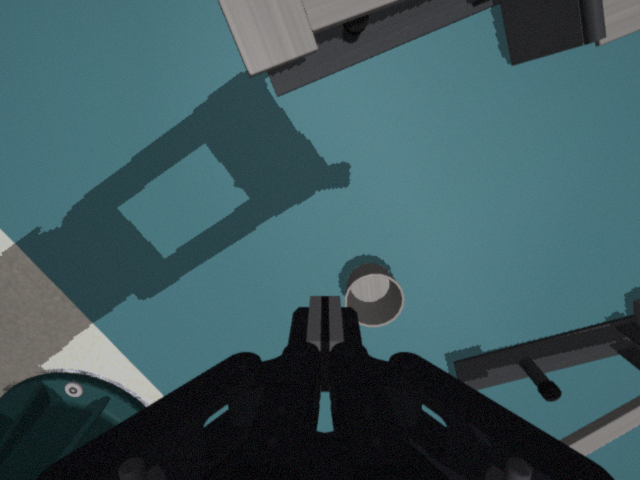

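The wrist view shows the wide paddle at about (270,40) and confirms the point. Next I move above it and finish the yaw, which lines the jaws up along the lever.

carry_out --pt "0 0 0 3.4 -0.9 0 0" --pt "0 0 0 3.4 -0.9 0 0" --pt "0 0 0 3.4 -0.9 0 0" --pt "0 0 0 3.4 -0.8 0 0" --pt "0 0 -0.12 0.2 0 0 0" --pt "0 0 -0.12 0 0 1.5 0" --pt "0 0 -0.114 0 0 1.5 0" --pt "0 0 0 0 0 1.5 0"

```text
time_s: 3.72
eef_pos: [0.5148, 0.2393, 0.186]
tool_rot: [0.778, 0.628, 0.0, 0.0]
contact_force: [-0.6, -0.3, -0.6]
grip_width: -0.0001
```

```bash
python3 - <<'E'
from rig import arm
import cv2
from h import *
for c in ['side','top']:
    im=arm.read_camera(c);cv2.imwrite(f'pics/{c}2.png',im)
s=arm.state();print(s['time_s'],s['qpos'],s['eef_pos'],s['contact_force'])
print(todelta(s,[.5134,.240,.145]),R.from_quat(s['tool_rot']).as_matrix())
E
```

```text
3.8167 [3.12976280e-01 3.59365912e-01 1.63896735e+00 9.86261993e-05
 1.14824736e+00 5.32992045e-01] [0.51262143 0.23834381 0.18398285] [-0.46730904 -0.48883534 -0.5745873 ]
[0.18819808 0.05675131 3.89762486] [[ 0.21827883  0.97587477 -0.00477333]
 [ 0.97588335 -0.21828785 -0.00145016]
 [-0.00245714 -0.00434167 -0.99998756]]
```

View pics/side2.png

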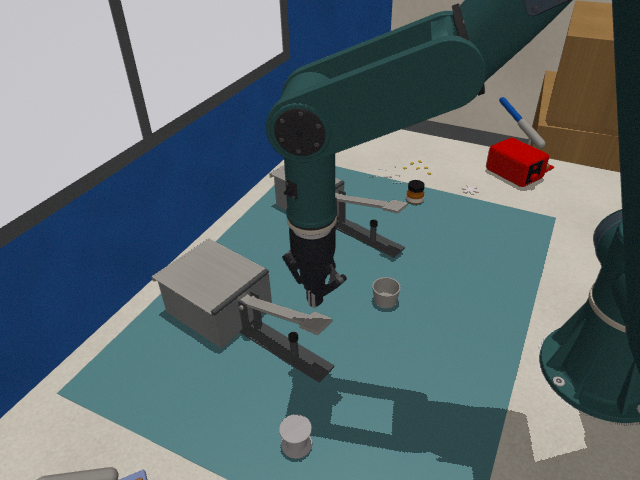

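Centred over the paddle. Next I go down to about 0.15, then press slowly along the arc.

carry_out --pt "0 0 0 0.2 0 1.0 0" --pt "0 0 0 0 0 1.0 0" --pt "0 0 0 0 0 0.8 0" --pt "0 0 0 0 0 0.4 0" --pt "0 0 0 0 0 0.2 0" --pt "0 0 0 0 0 0.2 0" --pt "0 0 0 0 0 0.2 0" --pt "0 0 0 0 0 0.2 0"

```text
time_s: 4.48
eef_pos: [0.5152, 0.241, 0.1466]
tool_rot: [0.78, 0.626, 0.0, 0.0]
contact_force: [0.1, -0.0, 0.1]
grip_width: 0.0001
```

carry_out --pt "0 0 0 0 -0.06 0.2 0" --pt "0 0 0 0 -0.06 0.2 0" --pt "0 0 0 0 -0.06 0.2 0" --pt "0 0 0 0 -0.06 0.2 0" --pt "0 0 0 0 -0.05 0.2 0" --pt "0 0 0 0 -0.05 0.2 0" --pt "0 0 0 0 -0.05 0.2 0" --pt "0 0 0 0 -0.05 0.2 0"

```text
time_s: 5.15
eef_pos: [0.5112, 0.2418, 0.1315]
tool_rot: [0.78, 0.626, 0.001, 0.0]
contact_force: [-1.8, -1.6, 10.6]
grip_width: -0.0002
```

```bash
python3 - <<'E'
from rig import arm
import cv2
for c in ['side']:
    im=arm.read_camera(c);cv2.imwrite(f'pics/{c}3.png',im[150:450,150:450])
s=arm.state();print(s['time_s'],s['eef_pos'],s['contact_force'])
E
```

```text
5.2 [0.51100304 0.24184722 0.13110557] [-0.68407548 -1.24121943  8.53039355]
```

View pics/side3.png

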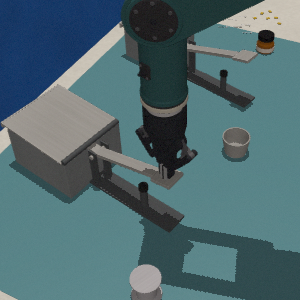

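The tips are on the middle of the paddle, crop (172,178), and the push is 8.5 N, as expected. I'll carry on.

carry_out --pt "0 0 0 0 -0.05 0.2 0" --pt "0 0 0 0 -0.05 0.2 0" --pt "0 0 0 0 -0.04 0.2 0" --pt "0 0 0 0 -0.04 0.2 0" --pt "0 0 0 0 -0.04 0.2 0" --pt "0 0 0 0 -0.03 0.2 0" --pt "0 0 0 0 -0.03 0.2 0" --pt "0 0 0 0 -0.03 0.2 0"

```text
time_s: 5.87
eef_pos: [0.508, 0.2425, 0.1154]
tool_rot: [0.78, 0.626, 0.001, 0.0]
contact_force: [-1.6, -1.2, 9.5]
grip_width: 0.0003
```

carry_out --pt "0 0 0 0 -0.02 0.2 0" --pt "0 0 0 0 -0.02 0.2 0" --pt "0 0 0 0 -0.02 0.2 0" --pt "0 0 0 0 -0.02 0.2 0" --pt "0 0 0 0 -0.01 0.2 0" --pt "0 0 0 0 -0.01 0.2 0" --pt "0 0 0 0 0 0.2 0" --pt "0 0 0 0 0 0.2 0"

```text
time_s: 6.53
eef_pos: [0.5062, 0.2428, 0.0991]
tool_rot: [0.78, 0.626, -0.0, -0.0]
contact_force: [-3.0, -0.3, 9.2]
grip_width: -0.0001
```

carry_out --pt "0 0 0 0 0 0.2 0" --pt "0 0 0 0 0 0.2 0" --pt "0 0 0 0 0.01 0.2 0" --pt "0 0 0 0 0.01 0.2 0" --pt "0 0 0 0 0.01 0.2 0" --pt "0 0 0 0 0.02 0.2 0" --pt "0 0 0 0 0.02 0.2 0" --pt "0 0 0 0 0.02 0.2 0"

```text
time_s: 7.2
eef_pos: [0.5058, 0.2428, 0.0827]
tool_rot: [0.78, 0.626, -0.001, -0.001]
contact_force: [-5.1, 1.2, 8.1]
grip_width: 0.0002
```

```bash
python3 - <<'E'
from rig import arm
import cv2
for c in ['side']:
    im=arm.read_camera(c);cv2.imwrite(f'pics/{c}4.png',im[150:450,100:500])
s=arm.state();print(s['time_s'],s['eef_pos'],s['contact_force'])
E
```

```text
7.25 [0.50579293 0.24282269 0.08235579] [-4.55830398  1.99769801  7.54037903]
```

View pics/side4.png

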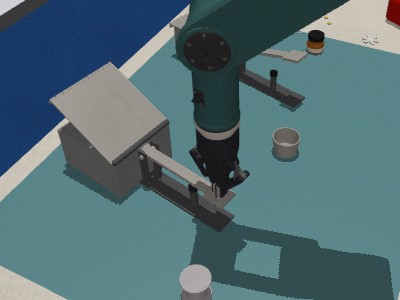

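The flap is rising and the tips are still central on the paddle. There is some sideways drag of about 5 N, so I'll ease outward slightly for the last 16 mm.

carry_out --pt "0 0 0 0 -0.04 0.2 0" --pt "0 0 0 0 -0.04 0.2 0" --pt "0 0 0 0 -0.03 0.2 0" --pt "0 0 0 0 -0.03 0.2 0" --pt "0 0 0 0 -0.03 0.2 0" --pt "0 0 0 0 -0.03 0.15 0" --pt "0 0 0 0 0 0.1 0" --pt "0 0 0 0 0 0.1 0"

```text
time_s: 7.92
eef_pos: [0.5062, 0.2429, 0.0697]
tool_rot: [0.78, 0.626, 0.001, 0.0]
contact_force: [-0.6, -2.1, 8.1]
grip_width: -0.0001
```

carry_out --pt "0 0 0 0 0 0.05 0" --pt "0 0 0 0 0 0.05 0" --pt "0 0 0 0 0 0.05 0" --pt "0 0 0 0 0 0 0"

```text
time_s: 8.25
eef_pos: [0.5063, 0.2429, 0.0682]
tool_rot: [0.78, 0.626, 0.001, 0.001]
contact_force: [-0.8, -2.7, 6.4]
grip_width: -0.0
```

carry_out --pt "0 0 0 0 0 0.05 0" --pt "0 0 0 0 0 0.05 0" --pt "0 0 0 0 0 0 0"

```text
time_s: 8.5
eef_pos: [0.5064, 0.2429, 0.0672]
tool_rot: [0.78, 0.626, 0.001, 0.001]
contact_force: [-0.3, -2.5, 6.9]
grip_width: -0.0001
```

carry_out --pt "0 0 0 0 0 0.05 0" --pt "0 0 0 0 0 0.05 0" --pt "0 0 0 0 0 0 0"

```text
time_s: 8.75
eef_pos: [0.5065, 0.2429, 0.0662]
tool_rot: [0.78, 0.626, 0.001, 0.001]
contact_force: [0.2, -2.4, 7.2]
grip_width: -0.0002
```

carry_out --pt "0 0 0 0 0 0.05 0" --pt "0 0 0 0 0 0.05 0" --pt "0 0 0 0 0 0 0"

```text
time_s: 9.0
eef_pos: [0.5066, 0.2429, 0.0657]
tool_rot: [0.78, 0.626, 0.001, 0.001]
contact_force: [-0.7, -3.2, 11.7]
grip_width: 0.0
```

```bash
python3 - <<'E'
from rig import arm
import cv2
for c in ['side']:
    im=arm.read_camera(c);cv2.imwrite(f'pics/{c}5.png',cv2.resize(im[230:400,180:400],None,fx=3,fy=3))
    for t in ['wide_press','wide_hinge']: print(arm.mark_of(c,t))
s=arm.state();print(s['time_s'],s['eef_pos'],s['contact_force'])
E
```

```text
[{'location': [0.5106, 0.2405, 0.0662], 'score': 0.95}]
[{'location': [0.711, 0.2, 0.1041], 'score': 0.84}]
9.15 [0.50658004 0.24287874 0.06571504] [-1.29702205 -1.5196631  10.9867967 ]
```

View pics/side5.png

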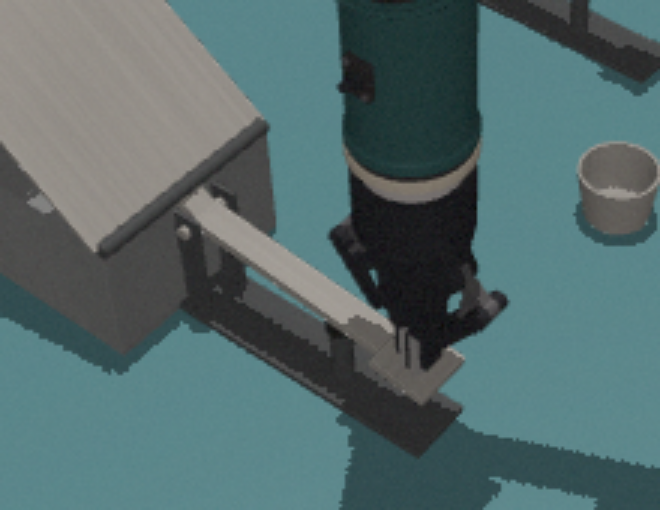

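The force jumped from 7 to 11.7 N, and z moved only half of what I commanded, so the lever is on its post. I'll add a small margin to keep it seated.

carry_out --pt "0 0 0 0 0 0.05 0" --pt "0 0 0 0 0 0 0" --pt "0 0 0 0 0 0 0" --pt "0 0 0 0 0 0 0"

```text
time_s: 9.48
eef_pos: [0.5066, 0.2428, 0.0656]
tool_rot: [0.78, 0.626, 0.001, 0.001]
contact_force: [-2.3, -3.4, 14.9]
grip_width: -0.0003
```

carry_out --pt "0 0 0 0 0 0 0" --pt "0 0 0 0 0 0 0" --pt "0 0 0 0 0 0 0" --pt "0 0 0 0 0 0 0" --pt "0 0 0 0 0 0 0" --pt "0 0 0 0 0 0 0"

```text
time_s: 9.98
eef_pos: [0.5066, 0.2429, 0.0656]
tool_rot: [0.78, 0.626, 0.001, 0.001]
contact_force: [-2.2, -3.7, 15.2]
grip_width: 0.0003
```

```bash
python3 - <<'E'
from rig import arm
import cv2
im=arm.read_camera('top');cv2.imwrite('pics/top6.png',im)
print(arm.mark_of('top','wide_flap')[:1],arm.mark_of('top','wide_press')[:1],arm.mark_of('top','narrow_press')[:1])
s=arm.state();print(s['time_s'],s['eef_pos'],s['contact_force'])
E
```

```text
Traceback (most recent call last):
ValueError: it knows: jar, narrow_hinge, narrow_pivot, narrow_press, spool, tin, wide_hinge, wide_pivot, wide_press
```

View pics/top6.png

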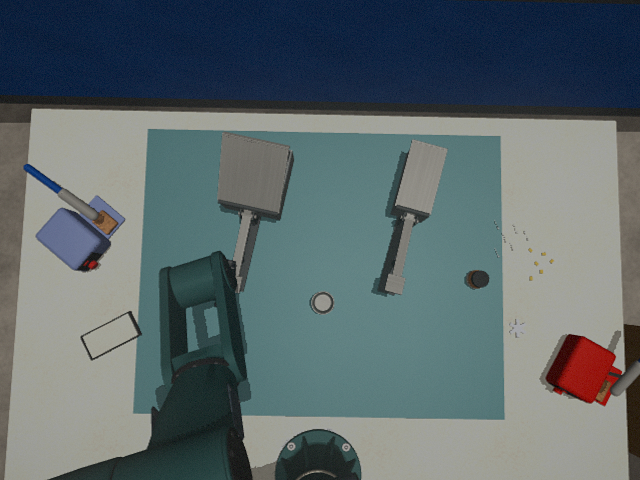

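The top view shows the narrow bin shut (420,180) and the jar (478,279) and tin (321,302) unmoved. The arm hides the spool here, but the earlier side view showed it in place. The push is steady at about 15 N with no movement, so I'm handing in.

```bash
python3 - <<'E'
from rig import arm
s=arm.state();print(s['time_s'],s['eef_pos'],s['contact_force'])
print(arm.sign_off())
E
```

```text
10.0333 [0.50664704 0.24284158 0.06558733] [-1.49592995 -3.46368857 14.99801616]
the job is handed in; nothing more can be done
None
```

I pressed the wide bin's paddle slowly down to its stop with the shut fingertips, and handed in at 10.0 s still holding it there.

- **Lever at its stop:** the tips ended at z = 0.0656 m. The side camera put the paddle's middle at 0.066 m, which is the stop height. At the end, more downward command raised the force without moving the lever. The push then held steady at about 15 N, and it was 7 to 12 N on the way down.
- **Flap:** the side picture shows it well up. I did not measure its angle.
- **Other things:** in the last top picture the narrow bin is shut, and the jar and tin are where they were. The arm hid the spool in that picture. The side view during the press, with about 16 mm still to go, showed it standing in place.
- **Hiccups:** I first turned the wrist the wrong way while high above the bench, so I finished with the jaws lined up along the lever. During the press the sideways drag reached about 5 N, which I eased by shifting the tips slightly outward. My last script asked a network for a name it doesn't know (the flap), so it stopped before re-checking the two paddles.

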